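# Reset a bread-slicing guide: loosen its thumbscrew, push the stop, tighten

## Task

Set the bread-slicing guide to sandwich slices. With the fingertips, stroke the wings of the black thumbscrew anticlockwise (seen from above) until it has turned a good half turn and the stop is free, push the stop along its track until its red pointer stands inside the green band of the scale, then stroke the wings clockwise until the thumbscrew is fully tight again and the pointer is still in the band. Only push, and gently: take neither the screw, the stop nor anything else between the fingers, and leave the other things where they stand.

Things in the scene. Friction and masses are not known exactly. Their poses are not given: they have to be found in the camera images.
- guide: Light-wood bread-slicing guide, fixed to the worktop: board 200 (x) x 340 (y) mm, top face 18 mm high; origin under its centre, x to the back, y to the left along the track, z up. Fence along the back edge (x 81 to 95 mm, 87 mm high), parted by the knife slit at y = -10 mm. Aluminium track along y at x = -60 mm; white scale with black ticks each 5 mm in front of it at x = -90 mm.
- stop (a joint): Position of the sliding stop, m: slice thickness from the knife slit to the stop's left face, where its red pointer is. 0.016 to 0.024 is the green band. Range 0 to 0.085, growing to -y of the guide. It slides against about 5 N when free, is held by about 45 N when tight, and stays where it is left.
- stop_plate (a point): Centre of the stop's upright wooden plate: 112 mm along x of the guide, 12 mm thick (y), 64 mm high, top 85 mm above the worktop, lower edge 21 mm. Axes as the guide's. Its right (-y) face is free to be pushed at its middle; nothing stands within 100 mm to the right of it there.
- wings (a point): Middle of the black thumbscrew's wings, on its upright axis, 58 mm above the worktop when tight (rises 3 mm a turn). x along the wings, z up; turns with the screw. Wings 54 mm tip to tip, 8 mm thick, tops 15 mm above this point, undersides 10 mm below; boss 21 mm wide between them.
- stop_base (a point): The stop, which carries thumbscrew and plate; axes as the guide's, origin at worktop height under its left face. Aluminium foot on the track, 48 (x) x 54 (y) mm, top face 40 mm above the worktop; the thumbscrew's axis stands in it at x = -60, y = -27 mm. The plate's near end is at x = -36 mm, y = -12 to 0 mm, so it is behind and left of the wings.
- thumbscrew (a joint): Turn of the thumbscrew, rad: 0 is fully tight (hard stop), growing anticlockwise seen from above (loosening), end stop at 6.6. The clamp's spring pad leaves the track at about 3.14, half a turn. It turns against about 0.03 N m and stays where it is left; the last of the tightening takes about 0.05 N m.
- green_band (a point): Middle of the green band on the scale (8 mm wide, 20 mm to the right of the slit; a further, amber band, 60 mm from the slit, is for thick slices), 19 mm above the worktop; axes as the guide's.
- egg_cup: Cream egg cup, 49 mm wide, 56 mm high, loose on the left part of the guide's board; origin under its centre.
- bean_tin: Red food tin, 57 mm wide, 72 mm high, loose on the worktop to the right; origin under its centre.
- mug: Pale grey-blue espresso cup with a handle, 58 x 87 x 53 mm, loose on the worktop to the right; origin under its centre.
- glass: Clear tumbler, 80 mm wide, 88 mm high, loose on the worktop to the left; origin under its centre.
- spice_jar: Spice jar with a red cap, 45 mm wide, 106 mm high, loose on the worktop to the left; origin under its centre.

How it is judged:
On the way, in this order (a step that is already met when the one before it is completed fails the run):
1. the thumbscrew is loosened by half a turn (value of joint thumbscrew above 3 rad), for 0.1 s.
2. with the screw loose, the stop is pushed until its pointer is in the green band (value of joint stop between 0.016 and 0.024 m and value of joint thumbscrew above 2.6 rad), for 0.2 s.
At the end, for the whole second after the job is handed in: The stop's pointer is inside the green band (slice thickness 20 mm, 4 mm either way), the thumbscrew is tight (within 0.6 rad of its hard stop) and the stop is at rest (value of joint stop between 0.016 and 0.024 m and value of joint thumbscrew below 0.6 rad and linear speed of stop below 0.01 m/s); the robot touches nothing.
It fails at once if the thumbscrew's wings are taken between the fingers (x of the grasp point in the frame of wings between -0.034 and 0.034 m and y of the grasp point in the frame of wings between -0.007 and 0.007 m and z of the grasp point in the frame of wings between -0.03 and 0.028 m).
It fails at once if the stop's plate is taken between the fingers (x of the grasp point in the frame of stop_plate between -0.06 and 0.06 m and y of the grasp point in the frame of stop_plate between -0.009 and 0.009 m and z of the grasp point in the frame of stop_plate between -0.04 and 0.044 m).
It fails at once if the stop or its screw is pushed with more than 40 N (contact force between stop and the arm above 40 N or contact force between stop and the fingers above 40 N).
It fails at once if one of the other things is moved by more than 15 mm or lifted (distance of any of bean_tin, mug, glass, spice_jar, egg_cup from where it was at the start of the episode above 0.015 m).
It also fails if it takes over 61 s, if anything falls off the work surface, if the arm or the gripper's body presses on something with over 40 N, if the wrist force passes 120 N, or if a joint passes its speed limit or range.

## Robot

A 6-joint arm with a two-finger parallel gripper is mounted at the origin on a cart in front of the work surface, level with it; the furniture and walls round the work are solid. World frame = base frame: x ahead of the robot, y to its left, z up, the work surface at z = 0. Lengths are in m, angles in rad, forces in N, time in s.
With the tool pointing down it reaches from about 0.35 to 0.8 m from the base axis. Payload 7.3 kg.
Tool frame: the origin (TCP) lies midway between the tips of the shut fingers; the grasp point (between the pads) lies 19 mm behind it (r.grasp_offset is the distance from the TCP to the grasp point, in m); y points along the fingers, x is the direction in which the jaws open and shut, and the axes are right-handed (so a half turn about y gives the same grasp; the last joint's range is limited). The gripper opens to 85 mm and grips with 20 to 120 N. Pads are 22 mm wide; open, the fingers measure 114 mm over their backs; the gripper's body (76 mm by 85 mm) begins 54 mm behind the grasp point. The pads swing forward as they close: fully open they stand 13 mm farther back than shut.
Start: joints at [1.171, 0.342, 1.524, -0, 1.275, -0.146], TCP at [0.132, 0.508, 0.231] pointing down, gripper open.
Joint ranges: [-2.53, 2.53], [-0.77, 2.02], [0.04, 2.7], [-1, 4.14], [0.28, 2.66], [-3.11, 3.11]. Speed limits (rad/s): [2.57, 2.57, 3.14, 3.14, 3.14, 3.14].

## Interface

Orientations are given as a rotation vector (axis times angle).
In Python, from plant import r gives the robot as it stands. The module is installed in compiled form; this text tells all that it offers.
- The arm moves only by the tool move_arm, never from a script. Its argument "targets" is a list of rows, each a list of 4 numbers: the shift along the world's x, y, z in cm, then the turn about the world's z in degrees. In form: [[x, y, z, yaw], ...]. A call has 1 to 20 rows; each row shifts and turns the commanded pose from where the row before left it; what a row does not reach is not made up. A row lasts 1/10 s, in which the tool goes at most 50 mm and 8.59 degrees, less where a joint would pass 70% of its speed; a pose out of reach is approached as far as the arm can. A call is refused whole if a number of a shift passes 5 or a number of a turn 8.59, either way. A call with a gripper value outside its range is refused whole. "jaw" is the opening, from 0 (shut) to 1 (fully open), set as the call begins (left out, the last holds). The fingers move at their own pace and stop on an object; the grip force is fixed at half the most. Time passes only in rows, so rows that do not move let the fingers close. It gives the time, the measured TCP pose, the force and the opening at its end, in the units of the state.
- r.sense(): the state, without advancing time (a new reading comes with each control period).
- r.get_image(name): name is "side" or "top" or "wrist"; returns a dict with "color" (384x512x3 uint8, red, green, blue), "fx", "fy", "cx", "cy" (pixels), "R" (3x3) and "t" (3): a world point X has camera coordinates R X + t. Camera axes: x right, y down, z forward; pixel columns grow to the right and rows downward; lengths in m; the calibration is good to about 2 mm. A picture is of the moment at which its call begins. There is no depth.
- r.sign_off(): hands the job in, once; it reports no verdict.
Trained networks look in a picture, given as the dict that the camera call returned (one of the last four; its "shot" number tells which), for a name from the list of things; names that differ only in an ending like _2 or _b are one class to them, and where a whole thing is asked for, a point or a joint stands for the part that bears it (a point fixed in the world has none). Each returns a list of dicts, best first, with "confidence" (0 to 1); they miss things now and then, are a little off and sometimes report something else, mostly with a low value. They report only what shows in the picture. A call takes as long as a camera call.
- r.search_frame(picture, query): "pixel" ([row, column] in pixels, amid what is visible of it).
The state is a dict: "clock": time; "joint_positions": joint angles; "joint_vel": joint speeds; "tau": joint torques, N m; "eef_pos": TCP position; "ee_rot": TCP orientation; "ft_force": force on the tool from outside, world axes, zero at the start; "ft_torque": the same for the moment, N m; "grip_width": finger opening in m.
Only numpy, scipy, OpenCV 4.12 (cv2) and the standard library are available. Lean on these libraries where they do the work, as an engineer would, in place of code of your own. Each camera call takes 0.05 s, during which the arm holds its last target.

## Working session

There is one attempt and no reset: what is moved stays moved. The work goes in short steps, Python scripts to look and compute and a tool call to move; the robot and the scene stay as the last step left them, time stands still between calls to the robot, and variables do not carry over. Pictures are saved under pics/ and viewed, and the job is handed in when it is done.

Besides the shell and the picture viewer there is one more tool, called after "Request:" as a command line: name --pt "numbers of a row" for each row, then --argument value for the rest. move_arm: Moves the arm, as the interface text tells. Its arguments: {"type":"object","properties":{"targets":{"type":"array","items":{"type":"array","items":{"type":"number"}}},"jaw":{"type":"number"}},"required":["targets"]}

```bash
mkdir -p pics
cat > h.py <<'E'
import numpy as np, cv2
from plant import r
def shot(name,fn,crop=None,scale=1):
    d=r.get_image(name); im=d["color"][:,:,::-1].copy()
    if crop: im=im[crop[0]:crop[1],crop[2]:crop[3]]
    if scale!=1: im=cv2.resize(im,None,fx=scale,fy=scale,interpolation=cv2.INTER_CUBIC)
    cv2.imwrite("pics/"+fn,im); return d
def onz(d,row,col,z):
    R=np.array(d["R"]);t=np.array(d["t"])
    v=R.T@np.array([(col-d["cx"])/d["fx"],(row-d["cy"])/d["fy"],1]);c=-R.T@t
    return c+v*(z-c[2])/v[2]
def proj(d,X):
    p=np.array(d["R"])@np.array(X)+np.array(d["t"]); return d["cy"]+d["fy"]*p[1]/p[2], d["cx"]+d["fx"]*p[0]/p[2]
E
python3 - <<'E'
from h import *
for n in ["side","top","wrist"]:
    d=shot(n,n+"0.png",scale=1.5)
    print(n,np.round(-np.array(d["R"]).T@d["t"],3),d["fx"])
    for q,z in [("wings",.058),("stop_plate",.085),("stop_base",.04),("green_band",.019),("guide",.018),("egg_cup",.03),("bean_tin",.07),("mug",.05),("glass",.08),("spice_jar",.1)]:
        for o in r.search_frame(d,q)[:1]: print(q,np.round(o["pixel"]),round(o["confidence"],2),np.round(onz(d,*o["pixel"],z),3))
s=r.sense();print(s)
E
```

```text
side [ 0.056 -0.186  1.103] 352.8720302980218
wings [187. 269.] 0.39 [ 0.596 -0.047  0.058]
stop_plate [210. 289.] 0.58 [ 0.526 -0.136  0.085]
stop_base [207. 290.] 0.97 [ 0.558 -0.135  0.04 ]
green_band [188. 268.] 0.73 [ 0.612 -0.041  0.019]
guide [189. 270.] 0.64 [ 0.611 -0.049  0.018]
egg_cup [174. 239.] 0.54 [0.626 0.072 0.03 ]
bean_tin [219. 360.] 0.93 [ 0.576 -0.355  0.07 ]
mug [255. 377.] 0.64 [ 0.486 -0.433  0.05 ]
glass [149. 139.] 0.6 [0.581 0.426 0.08 ]
spice_jar [164. 125.] 0.66 [0.501 0.43  0.1  ]
top [ 0.326 -0.009  1.562] 427.3792942485435
wings [199. 300.] 0.38 [ 0.54  -0.146  0.058]
stop_plate [196. 293.] 0.71 [ 0.545 -0.12   0.085]
stop_base [195. 296.] 0.64 [ 0.558 -0.132  0.04 ]
green_band [197. 296.] 0.66 [ 0.552 -0.134  0.019]
guide [179. 270.] 0.6 [ 0.618 -0.041  0.018]
egg_cup [180. 239.] 0.57 [0.613 0.073 0.03 ]
bean_tin [185. 361.] 0.56 [ 0.59  -0.361  0.07 ]
mug [214. 380.] 0.63 [ 0.491 -0.43   0.05 ]
glass [180. 135.] 0.64 [0.597 0.439 0.08 ]
spice_jar [202. 132.] 0.8 [0.516 0.44  0.1  ]
wrist [0.063 0.527 0.373] 267.81282197285975
{'clock': 1.65, 'joint_positions': array([ 1.17098835e+00,  3.42013853e-01,  1.52408579e+00,  3.72799678e-06,
        1.27538785e+00, -1.46024836e-01]), 'joint_vel': array([-0.0002036 , -0.00051277, -0.00030614, -0.001878  , -0.00064641,
        0.00058338]), 'tau': array([ 1.32436539e-04, -4.33560705e+01, -2.46270400e+01, -1.87761643e-04,
        2.73872001e-04, -6.21398340e-05]), 'eef_pos': array([0.131812  , 0.50821375, 0.23131928]), 'ee_rot': array([-1.31856553, -1.02030265,  1.02015276]), 'ft_force': array([ 0.63299281, -0.59398625, -0.230477  ]), 'ft_torque': array([-0.037192  , -0.06092648, -0.06446516]), 'grip_width': 0.08558694744357956}
```

View zoomed.

Run:
```python
from h import *
shot("side","side1.png",(130,260,190,350),4.8)
shot("top","top1.png",(130,240,200,330),5.5)
```

```text
(no output)
```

View pics/side0.png

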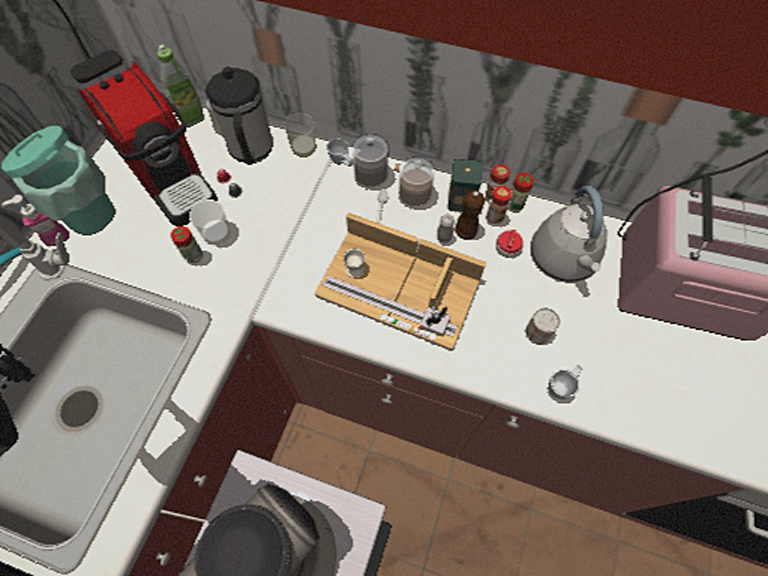

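View pics/side1.png

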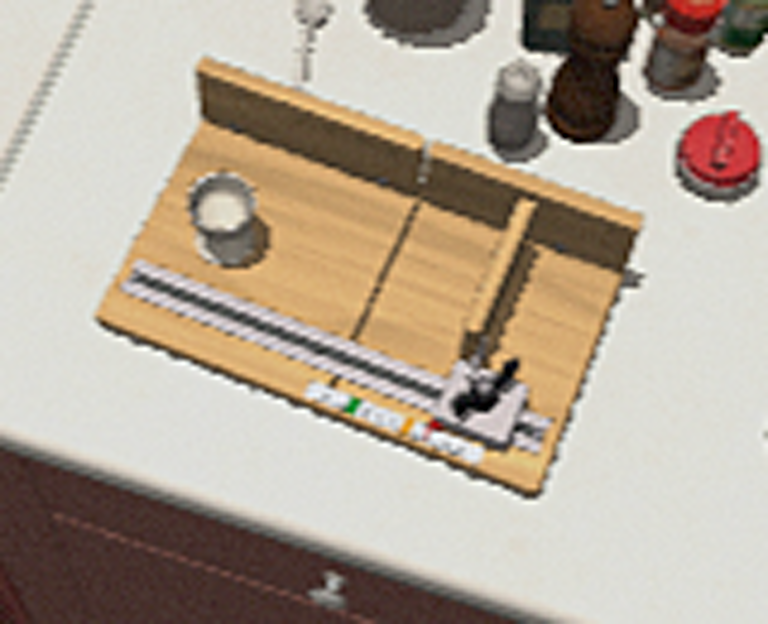

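View pics/top1.png

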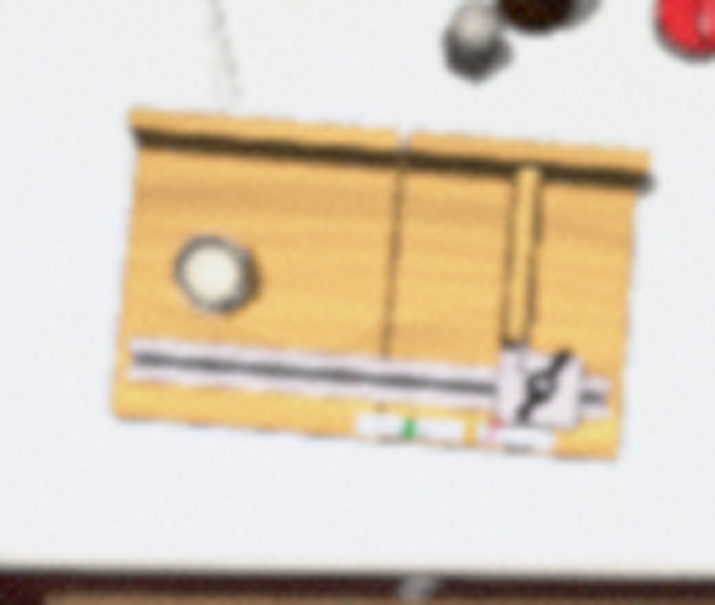

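Run:
```python
from h import *
from scipy.spatial.transform import Rotation as Ro
s=r.sense();print(s["clock"],np.round(Ro.from_rotvec(s["ee_rot"]).as_matrix(),3))
d=r.get_image("top")
f=lambda u,v,z:onz(d,130+v/5.5-.4,200+u/5.5-.4,z)
for n,u,v,z in [("nl",113,415,.018),("nr",617,458,.018),("fl",132,108,.087),("fr",650,153,.087),("w1",568,352,.07),("w2",522,420,.07),("green",409,428,.019),("red",494,430,.025),("slitnear",387,355,.018),("footnl",497,417,.04),("footnr",580,430,.04)]: print(n,np.round(f(u,v,z),4))
```

```text
1.75 [[ 0.251  0.    -0.968]
 [ 0.968  0.     0.251]
 [ 0.    -1.    -0.   ]]
nl [0.5198 0.1409 0.018 ]
nr [ 0.4956 -0.1922  0.018 ]
fl [0.711  0.1273 0.087 ]
fr [ 0.6849 -0.2061  0.087 ]
w1 [ 0.5578 -0.1551  0.07  ]
w2 [ 0.5135 -0.1257  0.07  ]
green [ 0.5136 -0.0552  0.019 ]
red [ 0.5123 -0.1108  0.025 ]
slitnear [ 0.5623 -0.0402  0.018 ]
footnl [ 0.519  -0.1118  0.04  ]
footnr [ 0.5112 -0.1657  0.04  ]
```

Request:
move_arm --pt "2.5 -4.3 0 0" --pt "2.5 -4.3 0 0" --pt "2.5 -4.3 0 0" --pt "2.5 -4.3 0 0" --pt "2.5 -4.3 0 0" --pt "2.5 -4.3 0 0" --pt "2.5 -4.3 0 0" --pt "2.5 -4.3 0 0" --pt "2.5 -4.3 0 0" --pt "2.5 -4.3 0 0" --pt "2.5 -4.3 0 0" --pt "2.5 -4.3 0 0" --pt "2.5 -4.3 0 0" --pt "1 -2 0 0" --pt "0 0 0 0" --jaw 0

```text
clock: 3.3
eef_pos: [0.4679, -0.0735, 0.2309]
ee_rot: [-1.321, -1.017, 1.018]
ft_force: [0.0, 1.5, -0.2]
grip_width: 0.0003
```

Run:
```python
from h import *
d=shot("wrist","w2.png",scale=1.5)
np.savez("w2.npz",**{k:np.array(d[k]) for k in ["fx","fy","cx","cy","R","t"]})
d=shot("top","top2.png",(130,240,200,330),5.5)
print(r.sense()["joint_positions"])
```

```text
[-3.13380715e-01  2.45381261e-01  1.66249371e+00  4.71381606e-04
  1.23485635e+00 -1.62944002e+00]
```

View pics/w2.png

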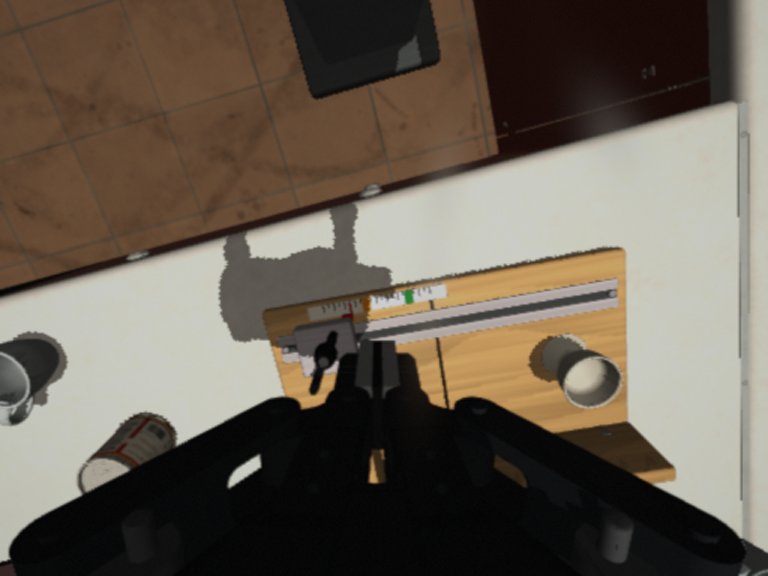

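Run:
```python
from h import *
im=cv2.imread("pics/w2.png")[270:420,250:460]
cv2.imwrite("pics/w2z.png",cv2.resize(im,None,fx=3.7,fy=3.7,interpolation=cv2.INTER_CUBIC))
```

```text
(no output)
```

View pics/w2z.png

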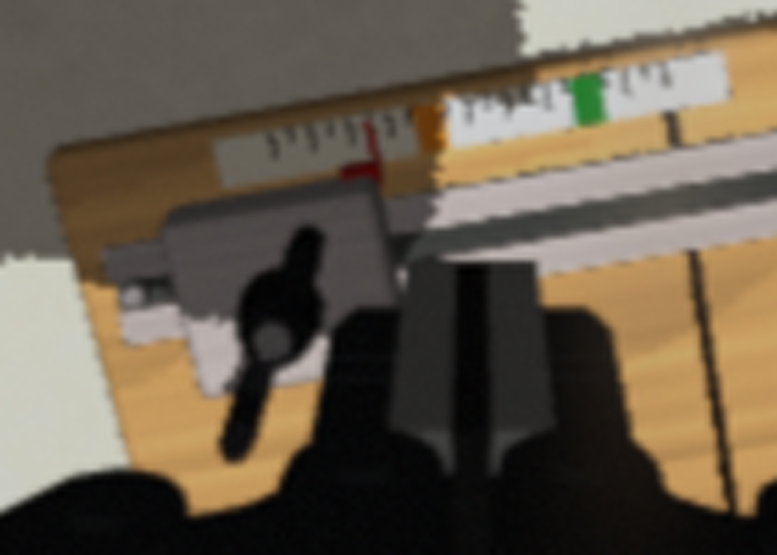

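Run:
```python
from h import *
d=np.load("w2.npz")
f=lambda u,v,z:onz(d,(270+v/3.7)/1.5-.3,(250+u/3.7)/1.5-.3,z)
R=np.array([[.9974,.0724],[-.0724,.9974]])
g=None
for n,u,v,z in [("green",588,100,.019),("amber",432,130,.019),("red",374,150,.022),("bossTop",268,340,.075),("bossmid",280,313,.065),("w1",310,232,.07),("w2",233,460,.07),("footNL",385,183,.04),("footNR",165,215,.04),("footFR",205,395,.04),("boardNR",50,155,.018),("slit",672,115,.018),("tipL",410,262,.231),("tipR",535,262,.231)]:
    p=f(u,v,z)
    if g is None: g=p[:2]-R@[-.09,-.03]; print("guide",g)
    print(n,np.round(p,4),np.round(R.T@(p[:2]-g),4))
print((R@[-.06,-.10]+g))
```

```text
guide [ 0.60688965 -0.03124764]
green [ 0.515  -0.0547  0.019 ] [-0.09 -0.03]
amber [ 0.5126 -0.0944  0.019 ] [-0.0894 -0.0698]
red [ 0.5131 -0.1094  0.022 ] [-0.0879 -0.0848]
bossTop [ 0.5326 -0.1359  0.075 ] [-0.0665 -0.1097]
bossmid [ 0.5314 -0.134   0.065 ] [-0.0679 -0.108 ]
w1 [ 0.5123 -0.1207  0.07  ] [-0.0879 -0.0961]
w2 [ 0.5619 -0.1539  0.07  ] [-0.036  -0.1256]
footNL [ 0.5159 -0.1064  0.04  ] [-0.0853 -0.0815]
footNR [ 0.5103 -0.1597  0.04  ] [-0.087  -0.1351]
footFR [ 0.5587 -0.165   0.04  ] [-0.0384 -0.1369]
boardNR [ 0.4947 -0.1897  0.018 ] [-0.1004 -0.1661]
slit [ 0.5245 -0.0352  0.018 ] [-0.0819 -0.0099]
tipL [ 0.4582 -0.0767  0.231 ] [-0.145  -0.0561]
tipR [ 0.4615 -0.0642  0.231 ] [-0.1426 -0.0434]
[ 0.53980565 -0.12664364]
```

Run:
```python
from h import *
from scipy.spatial.transform import Rotation as Ro
d=np.load("w2.npz"); s=r.sense()
M=Ro.from_rotvec(s["ee_rot"]).as_matrix(); p=s["eef_pos"]; c=-d["R"].T@d["t"]
print("cam in tool",M.T@(c-p))
for off in (0,.011):
  for n,u,v in [("tipL",410,262),("tipR",535,262),("padlowL",390,430),("padlowR",553,430),("shL",350,310),("shR",595,310),("shL2",320,440),("shR2",632,440)]:
    row=(270+v/3.7)/1.5-.3; col=(250+u/3.7)/1.5-.3
    ray=d["R"].T@np.array([(col-d["cx"])/d["fx"],(row-d["cy"])/d["fy"],1])
    ct=M.T@(c-p); rt=M.T@ray
    k=(np.sign(ct[2])*off-ct[2])/rt[2]; print(off,n,np.round((ct+k*rt)*1000,1))
```

```text
cam in tool [-0.00148155 -0.1418085   0.06882505]
0 tipL [-8.5 14.6  0. ]
0 tipR [ 5.7 14.5  0. ]
0 padlowL [ -8.9 -22.6   0. ]
0 padlowR [  5.8 -22.7   0. ]
0 shL [-14.4   2.1   0. ]
0 shR [11.5  1.9  0. ]
0 shL2 [-15.  -24.3   0. ]
0 shR2 [ 12.7 -24.5   0. ]
0.011 tipL [ -7.4 -10.4  11. ]
0.011 tipR [  4.6 -10.5  11. ]
0.011 padlowL [ -7.7 -41.7  11. ]
0.011 padlowR [  4.6 -41.7  11. ]
0.011 shL [-12.3 -20.9  11. ]
0.011 shR [  9.5 -21.   11. ]
0.011 shL2 [-12.9 -43.1  11. ]
0.011 shR2 [ 10.4 -43.2  11. ]
```

Request:
move_arm --pt "0.5 -0.3 0 -8.5" --pt "0.5 -0.3 0 -8.5" --pt "0.5 -0.3 0 -8.5" --pt "0.5 -0.3 0 -8.5" --pt "0.5 -0.3 0 -8.5" --pt "0.5 -0.3 0 -8.5" --pt "0.5 -0.3 0 -8.5" --pt "0.5 -0.3 0 -8.5" --pt "0.5 -0.3 0 -8.5" --pt "0.5 -0.3 0 -8.5" --pt "0.5 -0.3 0 -8.5" --pt "0.5 0 0 -8.5" --pt "0.2 0 0 -8.5" --pt "0 0 0 -8.5" --pt "0 0 0 -8.5" --pt "0 0 -2 -8.5" --pt "0 0 -2 -8.5" --pt "0 0 -2 -8.5" --pt "0 0 -2 -8.5" --pt "0 0 -2 -8.5"

```text
clock: 5.4
eef_pos: [0.5283, -0.1019, 0.131]
ee_rot: [-1.168, 1.27, -1.27]
ft_force: [0.7, 0.5, 0.3]
grip_width: -0.0
```

Request:
move_arm --pt "0 0 0 -8.5" --pt "0 0 0 -8.5" --pt "0 0 0 -8.5" --pt "0 0 0 -3.5" --pt "0 0 0 0" --pt "0 0 0 0"

```text
clock: 6.0
eef_pos: [0.5286, -0.1026, 0.1317]
ee_rot: [-0.875, 1.624, -1.624]
ft_force: [-0.1, -0.1, 0.5]
grip_width: 0.0003
```

Run:
```python
from h import *
from scipy.spatial.transform import Rotation as Ro
s=r.sense();M=Ro.from_rotvec(s["ee_rot"]).as_matrix();print(s["clock"],s["eef_pos"],np.degrees(np.arctan2(M[1,0],M[0,0])),s["joint_positions"],s["ft_force"])
shot("top","top3.png",(130,240,200,330),5.5)
shot("wrist","w3.png",scale=1.5)
```

```text
6.0 [ 0.52858601 -0.10262194  0.13165299] -123.34994705693329 [-3.34165051e-01  4.65947244e-01  1.62816666e+00  7.57118732e-05
  1.04739271e+00  1.81865982e+00] [-0.06241499 -0.09081287  0.46853971]
```

View pics/w3.png

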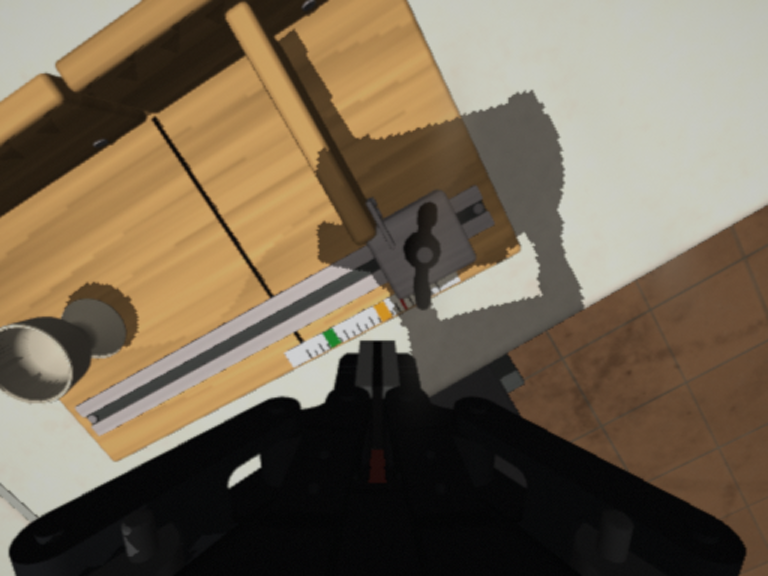

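View pics/top3.png

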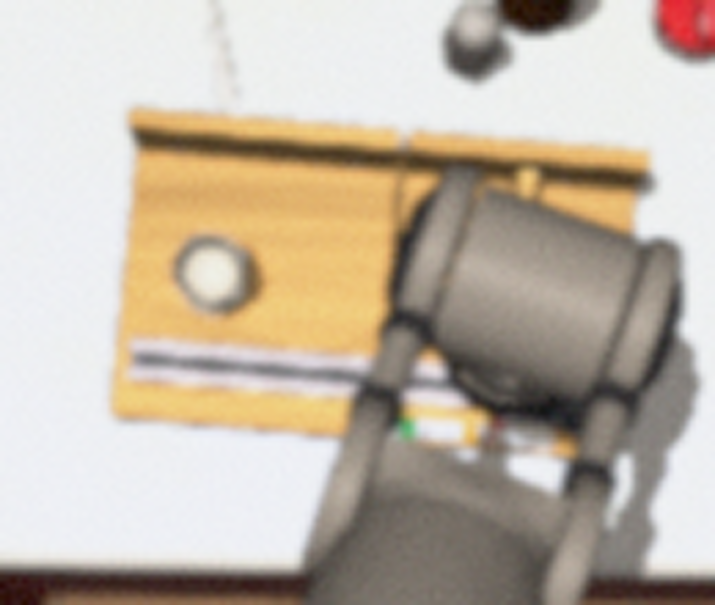

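Run:
```python
from h import *
d=r.get_image("wrist")
f=lambda u,v,z:onz(d,v/1.5-.3,u/1.5-.3,z)
for n,u,v,z in [("w1",428,203,.07),("w2",424,307,.07),("cap",425,255,.078),("cap",425,255,.07),("green",333,338,.019),("plate end near",360,240,.085),("eggrim",40,362,.056)]: print(n,np.round(f(u,v,z),4))
A=np.array([.538,-.138])
c=lambda th:A*1000+24*np.array([np.cos(th),np.sin(th)])+22*np.array([np.sin(th),-np.cos(th)])
th0=np.radians(146.2); ps=[c(th0+np.radians(7*i)) for i in range(33)]
print(np.round(ps[0],1)); P=np.round(np.array(ps)-ps[0],1)
print(np.round(np.diff(P,axis=0)/10,2).tolist())
```

```text
w1 [ 0.5627 -0.1546  0.07  ]
w2 [ 0.5172 -0.1244  0.07  ]
cap [ 0.543  -0.1397  0.078 ]
cap [ 0.5411 -0.1396  0.07  ]
green [ 0.5144 -0.0561  0.019 ]
plate end near [ 0.5677 -0.1179  0.085 ]
eggrim [0.6089 0.0863 0.056 ]
[ 530.3 -106.4]
[[-0.38, -0.12], [-0.36, -0.16], [-0.34, -0.21], [-0.31, -0.24], [-0.29, -0.28], [-0.24, -0.32], [-0.2, -0.34], [-0.16, -0.36], [-0.12, -0.38], [-0.07, -0.4], [-0.02, -0.39], [0.03, -0.4], [0.08, -0.39], [0.13, -0.38], [0.16, -0.36], [0.22, -0.33], [0.25, -0.31], [0.28, -0.28], [0.32, -0.23], [0.35, -0.2], [0.36, -0.16], [0.39, -0.1], [0.39, -0.07], [0.4, -0.01], [0.39, 0.04], [0.39, 0.08], [0.38, 0.13], [0.35, 0.18], [0.34, 0.22], [0.3, 0.25], [0.27, 0.29], [0.23, 0.33]]
```

Request:
move_arm --pt "0.27 -0.48 -2 0" --pt "0 0 -2 0" --pt "0 0 -2 0" --pt "0 0 -1.7 0" --pt "0 0 0 0" --pt "0 0 0 0"

```text
clock: 6.75
eef_pos: [0.5316, -0.1086, 0.0546]
ee_rot: [-0.873, 1.626, -1.626]
ft_force: [0.1, -0.1, -0.5]
grip_width: -0.0001
```

Run:
```python
from h import *
s=r.sense();print(s["clock"],s["eef_pos"],s["ft_force"],s["ft_torque"])
shot("wrist","w4.png",scale=1.5)
```

```text
6.75 [ 0.5315746  -0.10859179  0.05455151] [ 0.12769572 -0.05887476 -0.491959  ] [ 0.00020406 -0.00899866  0.03561903]
```

View pics/w4.png

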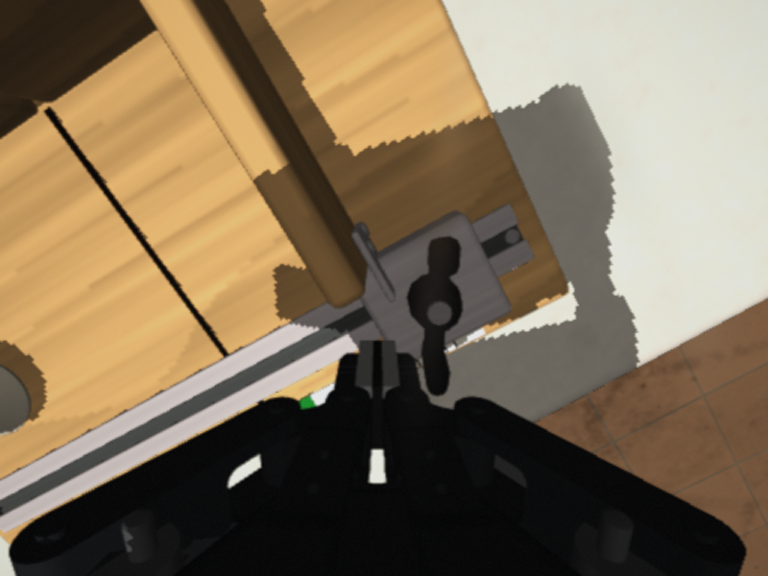

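Request:
move_arm --pt "-0.38 -0.12 0 7" --pt "-0.36 -0.16 0 7" --pt "-0.34 -0.21 0 7" --pt "-0.31 -0.24 0 7" --pt "-0.29 -0.28 0 7" --pt "-0.24 -0.32 0 7" --pt "-0.2 -0.34 0 7" --pt "-0.16 -0.36 0 7"

```text
clock: 7.6
eef_pos: [0.5094, -0.129, 0.0557]
ee_rot: [-1.371, 0.91, -0.914]
ft_force: [0.6, 1.2, 0.6]
grip_width: 0.0002
```

Run:
```python
from h import *
s=r.sense();print(s["clock"],s["eef_pos"],s["ft_force"],s["ft_torque"])
shot("wrist","w5.png",scale=1.5)
```

```text
7.6 [ 0.50941912 -0.12903877  0.05573545] [0.5663178  1.24049862 0.55624779] [ 0.17262134 -0.02228565  0.00625254]
```

View pics/w5.png

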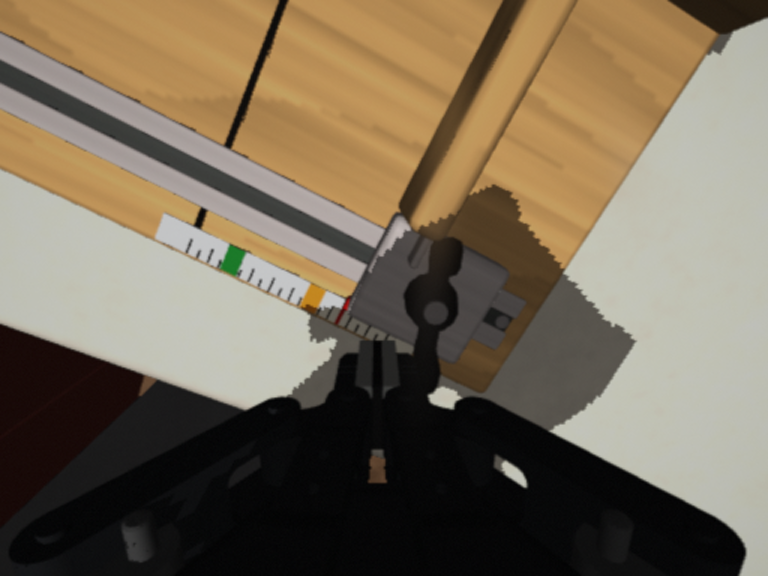

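Request:
move_arm --pt "-0.12 -0.38 0 7" --pt "-0.07 -0.4 0 7" --pt "-0.02 -0.39 0 7" --pt "0.03 -0.4 0 7" --pt "0.08 -0.39 0 7" --pt "0.13 -0.38 0 7" --pt "0.16 -0.36 0 7" --pt "0.22 -0.33 0 7" --pt "0.25 -0.31 0 7" --pt "0.28 -0.28 0 7" --pt "0.32 -0.23 0 7" --pt "0.35 -0.2 0 7" --pt "0.36 -0.16 0 7" --pt "0.39 -0.1 0 7" --pt "0.39 -0.07 0 7" --pt "0.4 -0.01 0 7"

```text
clock: 9.25
eef_pos: [0.5405, -0.173, 0.0553]
ee_rot: [-1.485, -0.609, 0.608]
ft_force: [-1.9, 0.2, 0.7]
grip_width: -0.0001
```

Run:
```python
from h import *
s=r.sense();print(s["clock"],s["eef_pos"],s["ft_force"],s["ft_torque"])
shot("wrist","w6.png",scale=1.5)
```

```text
9.25 [ 0.54052725 -0.17300141  0.05532149] [-1.90117198  0.19888362  0.67154706] [-0.0645604   0.16947771  0.02617991]
```

View pics/w6.png

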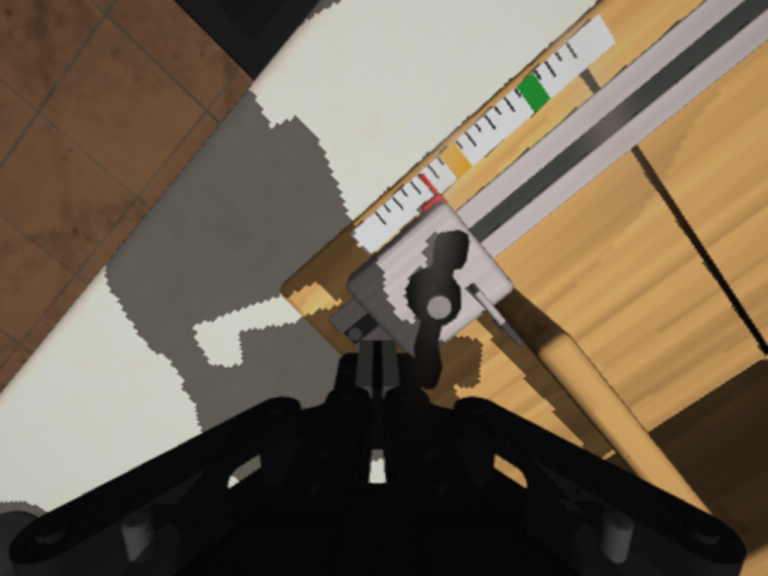

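Request:
move_arm --pt "0.39 0.04 0 7" --pt "0.39 0.08 0 7" --pt "0.38 0.13 0 7" --pt "0.35 0.18 0 7" --pt "0.34 0.22 0 7" --pt "0.3 0.25 0 7" --pt "0.27 0.29 0 7" --pt "0 0 0 0"

```text
clock: 10.1
eef_pos: [0.5651, -0.1609, 0.0552]
ee_rot: [-1.183, -1.253, 1.252]
ft_force: [0.0, -0.2, 0.9]
grip_width: 0.0001
```

Run:
```python
from h import *
from scipy.spatial.transform import Rotation as Ro
s=r.sense();print(s["clock"],s["eef_pos"],s["ft_force"],s["ft_torque"])
M=Ro.from_rotvec(s["ee_rot"]).as_matrix();print(np.degrees(np.arctan2(M[1,0],M[0,0])),s["joint_positions"])
d=shot("wrist","w7.png",scale=1.5)
np.savez("w7.npz",**{k:np.array(d[k]) for k in ["fx","fy","cx","cy","R","t"]})
```

```text
10.1 [ 0.56508151 -0.16093649  0.05522491] [ 0.03122783 -0.21199657  0.85273437] [-0.0391833  -0.00523417 -0.00855816]
93.34406166232526 [-4.07828821e-01  6.39149320e-01  1.55893276e+00 -6.35882439e-05
  9.41688519e-01 -2.03695336e+00]
```

View pics/w7.png

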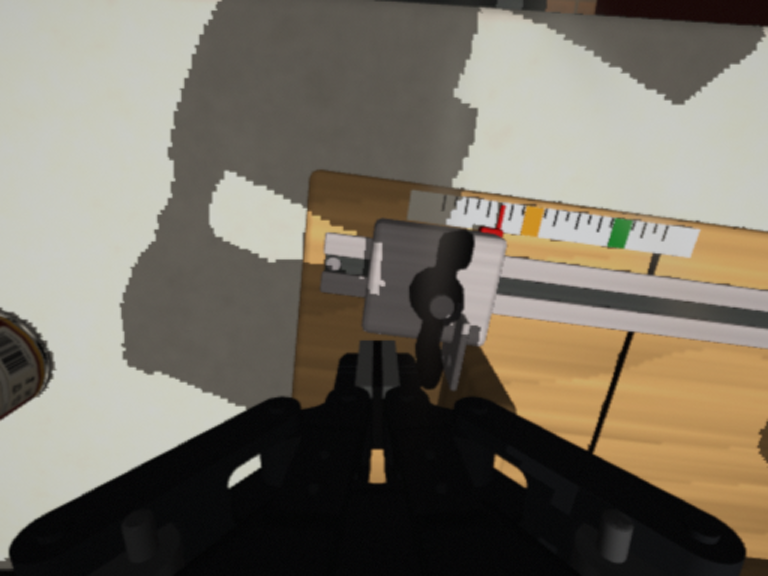

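Run:
```python
from h import *
d=np.load("w7.npz")
f=lambda u,v,z:onz(d,v/1.5-.3,u/1.5-.3,z)
a=f(459,228,.071);b=f(429,392,.071);print(a,b,np.degrees(np.arctan2(*(b-a)[[1,0]])),np.linalg.norm(b-a),(a+b)/2)
for n,u,v,z in [("green",620,233,.019),("amber",532,222,.019),("red",500,213,.02),("slit",655,262,.018)]: print(n,f(u,v,z))
```

```text
[ 0.51009293 -0.13796052  0.071     ] [ 0.56837723 -0.14186708  0.071     ] -3.834566228602906 0.05841508139310095 [ 0.53923508 -0.1399138   0.071     ]
green [ 0.51465881 -0.05531976  0.019     ]
amber [ 0.51210994 -0.09515584  0.019     ]
red [ 0.50895495 -0.11010931  0.02      ]
slit [ 0.52693672 -0.03573831  0.018     ]
```

Request:
move_arm --pt "0 -0.5 0 0" --pt "0.5 -0.3 0 0" --pt "1.5 0 0 -3.5" --pt "1.5 0 0 -4" --pt "1.5 0 -0.5 0" --pt "0.5 0 -0.5 0" --pt "0 0.5 0 0" --pt "0 0.5 0 0" --pt "0.04 0.5 0 0" --pt "0.04 0.5 0 0" --pt "0.04 0.5 0 0" --pt "0.04 0.5 0 0" --pt "0 0 0 0"

```text
clock: 11.45
eef_pos: [0.6211, -0.1389, 0.0451]
ee_rot: [-1.243, -1.158, 1.158]
ft_force: [-1.4, -2.4, 3.8]
grip_width: -0.0
```

Run:
```python
from h import *
s=r.sense();print(s["clock"],s["eef_pos"],s["ft_force"],s["ft_torque"])
d=shot("wrist","w8.png",scale=1.5)
```

```text
11.45 [ 0.62105791 -0.13888778  0.04508791] [-1.36275227 -2.42191115  3.76106459] [-0.21503716  0.22510157  0.00445825]
```

View pics/w8.png

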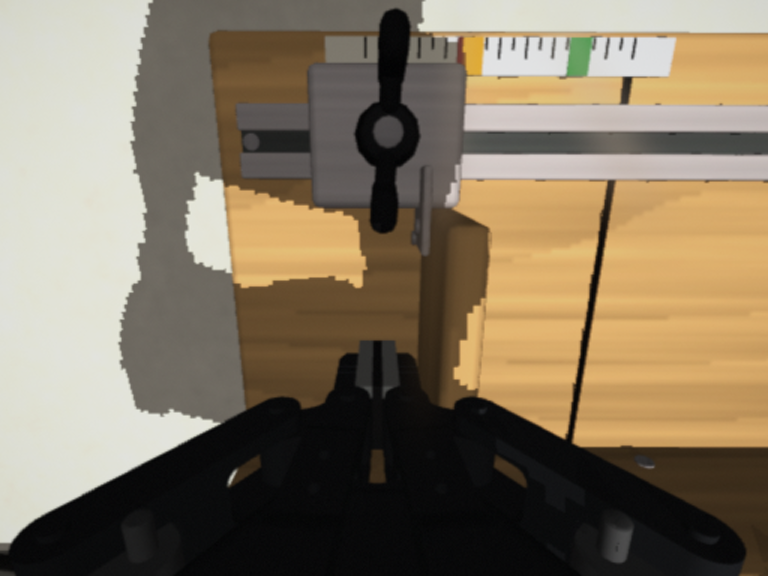

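Request:
move_arm --pt "0.03 0.4 0 0" --pt "0.03 0.4 0 0" --pt "0.03 0.4 0 0" --pt "0.03 0.4 0 0" --pt "0.03 0.4 0 0" --pt "0.03 0.4 0 0" --pt "0.03 0.4 0 0" --pt "0 0 0 0" --pt "0 0 0 0"

```text
clock: 12.4
eef_pos: [0.6232, -0.1111, 0.045]
ee_rot: [-1.242, -1.157, 1.157]
ft_force: [-2.6, -2.5, 4.4]
grip_width: -0.0001
```

Run:
```python
from h import *
s=r.sense();print(s["clock"],s["eef_pos"],s["ft_force"],s["ft_torque"])
d=shot("wrist","w9.png",(0,192,128,448),2.4)
```

```text
12.4 [ 0.62317053 -0.11107102  0.04502171] [-2.58831778 -2.45253371  4.35869215] [-0.2423194   0.26688365  0.04598462]
```

View pics/w9.png

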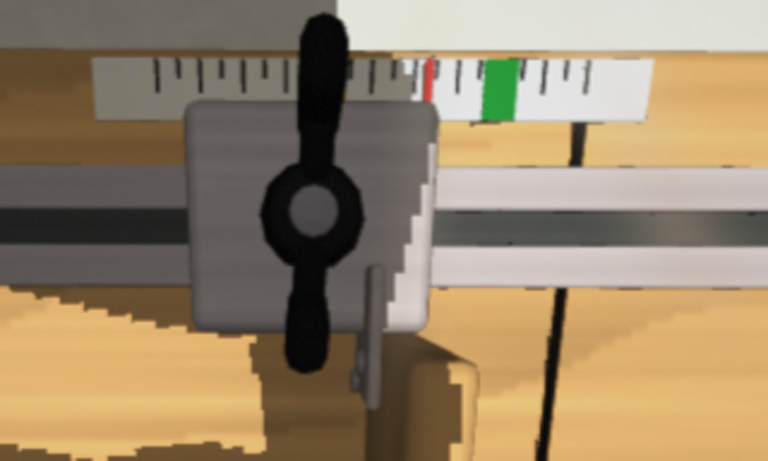

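Request:
move_arm --pt "0.03 0.4 0 0" --pt "0.03 0.4 0 0" --pt "0.02 0.35 0 0" --pt "0.02 0.3 0 0" --pt "0 0.2 0 0" --pt "0 0 0 0" --pt "0 0 0 0" --pt "0 0 0 0"

```text
clock: 13.25
eef_pos: [0.6243, -0.0948, 0.045]
ee_rot: [-1.243, -1.157, 1.157]
ft_force: [-1.6, -3.7, 5.9]
grip_width: 0.0003
```

Run:
```python
from h import *
s=r.sense();print(s["clock"],s["eef_pos"],s["ft_force"],s["ft_torque"])
d=shot("wrist","w10.png",(0,192,128,448),2.4)
```

```text
13.25 [ 0.62432165 -0.09481133  0.04499496] [-1.61905265 -3.72885594  5.86105106] [-0.40490677  0.25837592  0.022921  ]
```

View pics/w10.png

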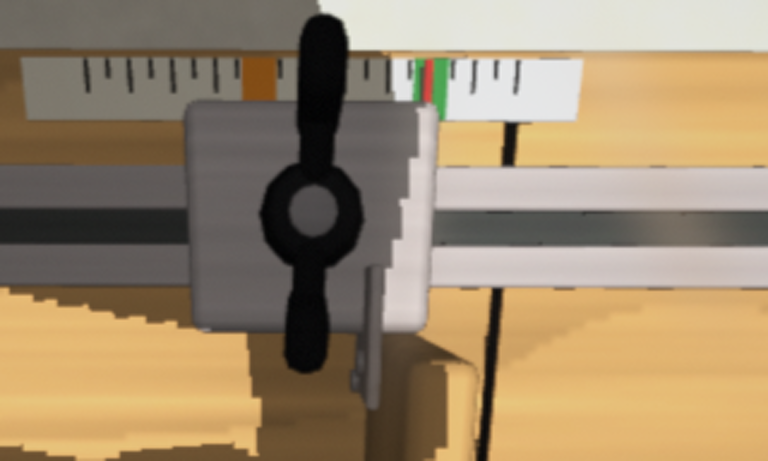

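Run:
```python
from h import *
d=r.get_image("wrist")
f=lambda u,v,z:onz(d,v/2.4-.3,128+u/2.4-.3,z)
a=f(323,14,.072);b=f(305,374,.072);print(a,b,(a+b)/2,np.linalg.norm(a-b),np.degrees(np.arctan2(*(b-a)[[1,0]])),f(312,211,.078), f(431,80,.019))
```

```text
[ 0.51566298 -0.08236486  0.072     ] [ 0.57111041 -0.0888869   0.072     ] [ 0.54338669 -0.08562588  0.072     ] 0.055829697407187046 -6.708622429192333 [ 0.54447176 -0.08606655  0.078     ] [ 0.51308592 -0.05496566  0.019     ]
```

Request:
move_arm --pt "0 -0.5 0 0" --pt "0 -1.5 0 0" --pt "-0.5 -2 0.5 0" --pt "-2 0 0.5 0" --pt "-2.5 0 0 0" --pt "-2.5 0 0 0" --pt "-2.5 0 0 0" --pt "-0.6 0 0 0" --pt "0 0 0 0" --pt "0 0 0 0"

```text
clock: 14.35
eef_pos: [0.5193, -0.135, 0.0545]
ee_rot: [-1.243, -1.158, 1.156]
ft_force: [0.4, -0.5, 0.3]
grip_width: -0.0002
```

Run:
```python
from h import *
s=r.sense();print(s["clock"],s["eef_pos"],s["ft_force"],s["ft_torque"])
d=shot("wrist","w11.png",scale=1.5)
np.savez("w11.npz",**{k:np.array(d[k]) for k in ["fx","fy","cx","cy","R","t"]})
```

```text
14.35 [ 0.51929798 -0.13499628  0.05448322] [ 0.41252224 -0.45678899  0.30761662] [-0.00694223  0.02895061  0.00475255]
```

View pics/w11.png

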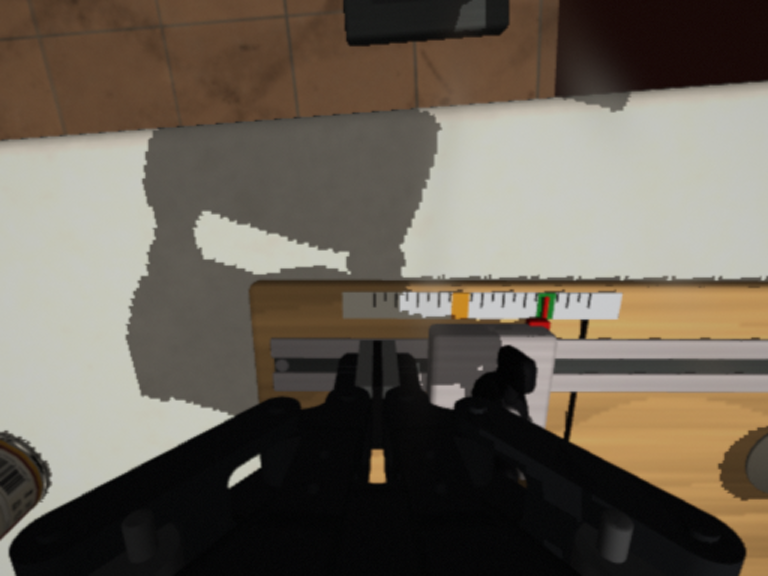

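Run:
```python
from h import *
def orb(th0,n):
    c=lambda th:24*np.array([np.cos(th),np.sin(th)])+22*np.array([-np.sin(th),np.cos(th)])
    P=np.round(np.array([c(np.radians(th0-7*i)) for i in range(n+1)]),1)
    print(P[0],P[-1],[[round(a/10,2),round(b/10,2),0,-7] for a,b in np.diff(P,axis=0)])
orb(175,18)
```

```text
[-25.8 -19.8] [-0.9 32.5] [[np.float64(-0.22), np.float64(0.33), 0, -7], [np.float64(-0.19), np.float64(0.35), 0, -7], [np.float64(-0.13), np.float64(0.37), 0, -7], [np.float64(-0.09), np.float64(0.39), 0, -7], [np.float64(-0.04), np.float64(0.4), 0, -7], [np.float64(0.0), np.float64(0.39), 0, -7], [np.float64(0.06), np.float64(0.4), 0, -7], [np.float64(0.1), np.float64(0.38), 0, -7], [np.float64(0.15), np.float64(0.37), 0, -7], [np.float64(0.19), np.float64(0.35), 0, -7], [np.float64(0.24), np.float64(0.32), 0, -7], [np.float64(0.27), np.float64(0.29), 0, -7], [np.float64(0.3), np.float64(0.26), 0, -7], [np.float64(0.34), np.float64(0.21), 0, -7], [np.float64(0.35), np.float64(0.18), 0, -7], [np.float64(0.38), np.float64(0.13), 0, -7], [np.float64(0.39), np.float64(0.08), 0, -7], [np.float64(0.39), np.float64(0.03), 0, -7]]
```

Request:
move_arm --pt "-0.17 1 0 0" --pt "0 1 0 0" --pt "0 0.96 0 0" --pt "0 0 0 0" --pt "0 0 0 0"

```text
clock: 14.9
eef_pos: [0.5166, -0.1043, 0.0544]
ee_rot: [-1.241, -1.158, 1.158]
ft_force: [-0.7, 0.0, 0.1]
grip_width: 0.0002
```

Request:
move_arm --pt "-0.22 0.33 0 -7" --pt "-0.19 0.35 0 -7" --pt "-0.13 0.37 0 -7" --pt "-0.09 0.39 0 -7" --pt "-0.04 0.4 0 -7" --pt "0 0.39 0 -7" --pt "0.06 0.4 0 -7" --pt "0.1 0.38 0 -7" --pt "0.15 0.37 0 -7" --pt "0.19 0.35 0 -7"

```text
clock: 15.9
eef_pos: [0.5146, -0.0678, 0.0543]
ee_rot: [-1.56, -0.214, 0.215]
ft_force: [-1.2, -2.3, 0.0]
grip_width: 0.0
```

Run:
```python
from h import *
s=r.sense();print(s["clock"],s["eef_pos"],s["ft_force"],s["ft_torque"])
d=shot("wrist","w12.png",scale=1.5)
```

```text
15.9 [ 0.51461204 -0.06780744  0.05428745] [-1.16334521 -2.3040225   0.04198692] [-0.1346827   0.09967575 -0.03743948]
```

View pics/w12.png

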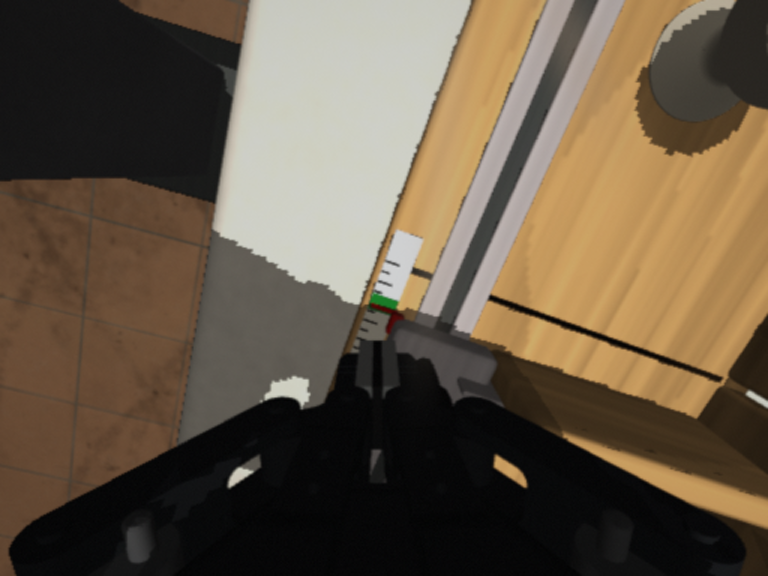

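Run:
```python
from h import *
d=shot("wrist","w12z.png",(140,250,210,340),5.5)
f=lambda u,v,z:onz(d,140+v/5.5-.4,210+u/5.5-.4,z)
```

```text
(no output)
```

View pics/w12z.png

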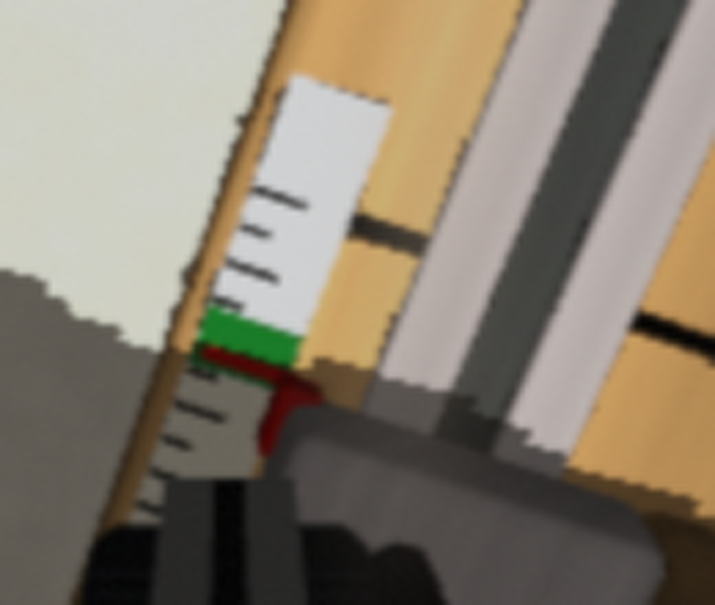

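Request:
move_arm --pt "0.24 0.32 0 -7" --pt "0.27 0.29 0 -7" --pt "0.3 0.26 0 -7" --pt "0.34 0.21 0 -7" --pt "0.35 0.18 0 -7" --pt "0.38 0.13 0 -7" --pt "0.39 0.08 0 -7" --pt "0 0 0 0"

```text
clock: 16.8
eef_pos: [0.5375, -0.0529, 0.0542]
ee_rot: [-1.524, 0.45, -0.45]
ft_force: [0.0, 0.7, 0.1]
grip_width: 0.0001
```

Run:
```python
from h import *
s=r.sense();print(s["clock"],s["eef_pos"],s["ft_force"],s["ft_torque"],s["joint_positions"])
d=shot("wrist","w13.png",scale=1.5)
```

```text
16.8 [ 0.53749314 -0.05293406  0.0541781 ] [0.01352634 0.74428617 0.13223017] [-0.00342846  0.01328473 -0.02043969] [-2.40096289e-01  5.73531234e-01  1.69847462e+00 -7.74081483e-06
  8.69718273e-01  3.34667782e-01]
```

View pics/w13.png

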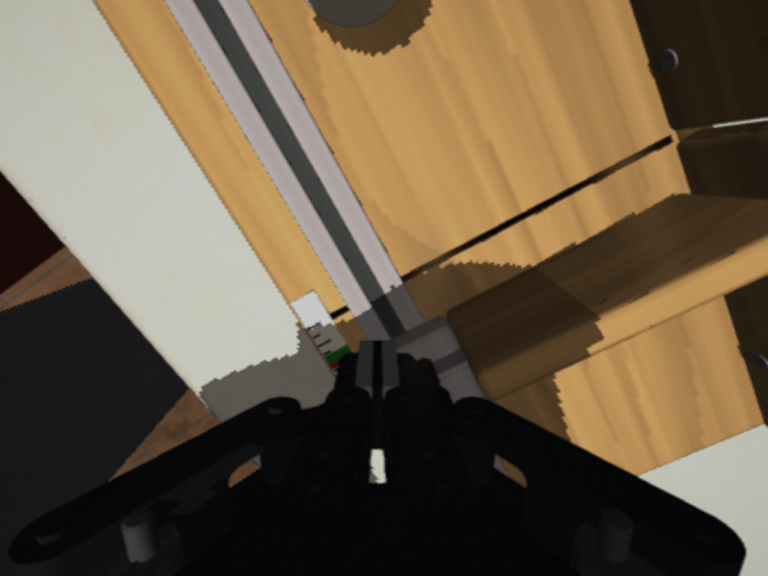

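Request:
move_arm --pt "-0.4 0.3 0 0" --pt "0 0 2 0" --pt "0 0 2.5 0" --pt "0 0 2.5 0" --pt "0.5 -1.5 0 7" --pt "0.8 -2 0 7" --pt "0.5 -2 0 0" --pt "0.4 -1 0 0" --pt "0 0 0 0" --pt "0 0 0 0"

```text
clock: 17.85
eef_pos: [0.555, -0.1143, 0.1241]
ee_rot: [-1.555, 0.261, -0.26]
ft_force: [-0.0, 0.1, 0.7]
grip_width: -0.0001
```

Run:
```python
from h import *
s=r.sense();print(s["clock"],s["eef_pos"],s["ft_force"],s["ft_torque"])
d=shot("wrist","w14.png",scale=1.5)
np.savez("w14.npz",**{k:np.array(d[k]) for k in ["fx","fy","cx","cy","R","t"]})
```

```text
17.85 [ 0.55496351 -0.11428447  0.1241054 ] [-0.04627676  0.08490712  0.70493712] [-0.01745447 -0.0044442   0.0350879 ]
```

View pics/w14.png

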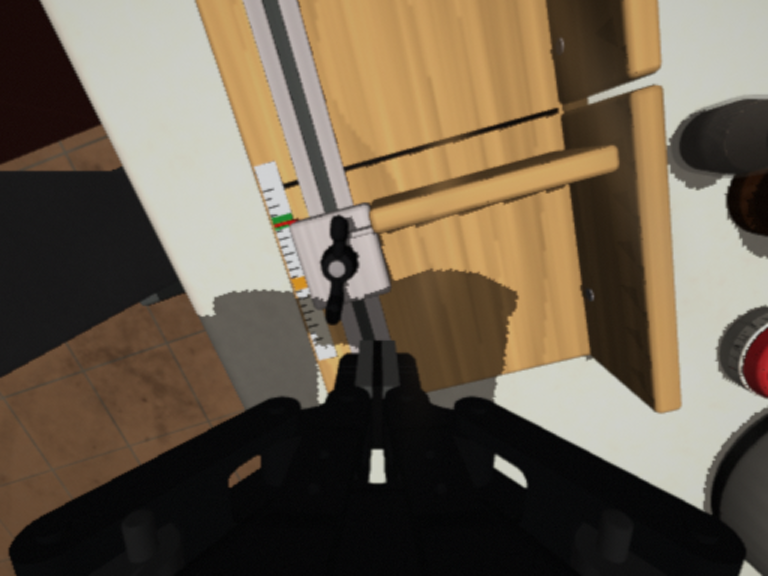

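Run:
```python
from h import *
d=np.load("w14.npz")
f=lambda u,v,z:onz(d,v/1.5-.3,u/1.5-.3,z)
a=f(340,215,.072);b=f(333,324,.072);print(a,b,(a+b)/2,np.linalg.norm(a-b),np.degrees(np.arctan2(*(b-a)[[1,0]]))%360)
for z in (.019,.022,.025): print(f(288,223.5,z)); 
print(f(283,217.5,.019),f(299,284,.019))
im=cv2.imread("pics/w14.png")[150:340,230:400]; cv2.imwrite("pics/w14z.png",cv2.resize(im,None,fx=3.2,fy=3.1,interpolation=cv2.INTER_CUBIC))
```

```text
[ 0.55574768 -0.05923795  0.072     ] [ 0.53281481 -0.11020479  0.072     ] [ 0.54428124 -0.08472137  0.072     ] 0.05588859968430914 245.77432057997794
[ 0.51746254 -0.05718949  0.019     ]
[ 0.51821195 -0.05705836  0.022     ]
[ 0.51896137 -0.05692722  0.025     ]
[ 0.51598079 -0.05283294  0.019     ] [ 0.50931892 -0.09502055  0.019     ]
```

View pics/w14z.png

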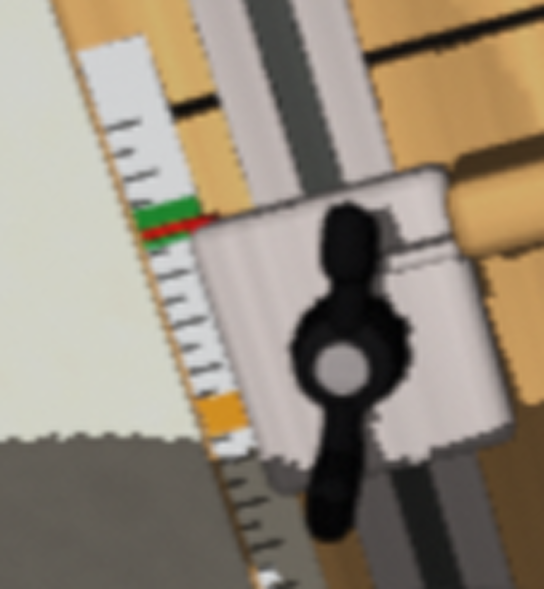

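Run:
```python
from h import *
def orb(th0,n,st):
    c=lambda th:24*np.array([np.cos(th),np.sin(th)])+22*np.array([-np.sin(th),np.cos(th)])
    P=np.round(np.array([c(np.radians(th0-st*i)) for i in range(n+1)]),1)
    print(P[0],P[-1],[[round(float(a)/10,2),round(float(b)/10,2),0,-st] for a,b in np.diff(P,axis=0)])
orb(250,13,7);orb(159,10,3)
```

```text
[ 12.5 -30.1] [-30.3 -11.9] [[-0.38, -0.13, 0, -7], [-0.39, -0.08, 0, -7], [-0.39, -0.03, 0, -7], [-0.4, 0.01, 0, -7], [-0.39, 0.06, 0, -7], [-0.39, 0.11, 0, -7], [-0.36, 0.16, 0, -7], [-0.35, 0.19, 0, -7], [-0.31, 0.24, 0, -7], [-0.29, 0.28, 0, -7], [-0.25, 0.31, 0, -7], [-0.21, 0.34, 0, -7], [-0.17, 0.36, 0, -7]]
[-30.3 -11.9] [-32.2   4.8] [[-0.06, 0.16, 0, -3], [-0.05, 0.16, 0, -3], [-0.04, 0.16, 0, -3], [-0.03, 0.17, 0, -3], [-0.02, 0.17, 0, -3], [-0.02, 0.17, 0, -3], [-0.01, 0.17, 0, -3], [0.01, 0.17, 0, -3], [0.01, 0.17, 0, -3], [0.02, 0.17, 0, -3]]
```

Request:
move_arm --pt "0.2 -0.15 -1.5 0" --pt "0 0 -2 0" --pt "0 0 -2 0" --pt "0 0 -1.4 0" --pt "0 0 0 0" --pt "0 0 0 0"

```text
clock: 18.5
eef_pos: [0.5574, -0.1156, 0.0556]
ee_rot: [-1.555, 0.26, -0.26]
ft_force: [0.7, 0.2, 0.5]
grip_width: -0.0002
```

Request:
move_arm --pt "-0.38 -0.13 0 -7" --pt "-0.39 -0.08 0 -7" --pt "-0.39 -0.03 0 -7" --pt "-0.4 0.01 0 -7" --pt "-0.39 0.06 0 -7" --pt "-0.39 0.11 0 -7" --pt "-0.36 0.16 0 -7" --pt "-0.35 0.19 0 -7" --pt "-0.31 0.24 0 -7" --pt "-0.29 0.28 0 -7" --pt "-0.25 0.31 0 -7"

```text
clock: 19.6
eef_pos: [0.5185, -0.1053, 0.0566]
ee_rot: [-1.155, 1.288, -1.291]
ft_force: [-1.2, -1.6, -0.5]
grip_width: 0.0003
```

Run:
```python
from h import *
s=r.sense();print(s["clock"],s["eef_pos"],s["ft_force"],s["ft_torque"],s["joint_positions"][5])
d=shot("wrist","w15.png",scale=1.5)
```

```text
19.6 [ 0.51854109 -0.10527864  0.05656313] [-1.16189104 -1.55089841 -0.48295477] [-0.23333267  0.24444198  0.06172548] 1.3365088700113303
```

View pics/w15.png

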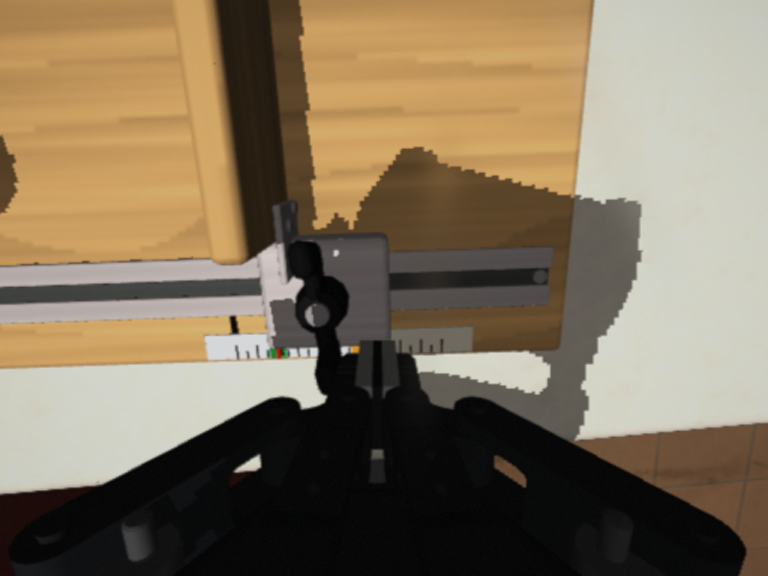

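Request:
move_arm --pt "-0.21 0.34 0 -7" --pt "-0.17 0.36 0 -7" --pt "-0.06 0.16 0 -3" --pt "-0.05 0.16 0 -3" --pt "-0.04 0.16 0 -3"

```text
clock: 20.15
eef_pos: [0.5134, -0.0933, 0.0563]
ee_rot: [-0.925, 1.57, -1.572]
ft_force: [-1.2, -0.4, -0.5]
grip_width: 0.0001
```

Request:
move_arm --pt "-0.03 0.17 0 -3" --pt "-0.02 0.17 0 -3"

```text
clock: 20.35
eef_pos: [0.513, -0.0899, 0.0563]
ee_rot: [-0.855, 1.642, -1.644]
ft_force: [-1.8, -0.3, -0.4]
grip_width: -0.0003
```

Run:
```python
from h import *
s=r.sense();print(s["clock"],s["eef_pos"],s["ft_force"],s["ft_torque"],s["joint_positions"][5])
d=shot("wrist","w16.png",scale=1.5)
f=lambda u,v,z:onz(d,v/1.5-.3,u/1.5-.3,z)
np.savez("w16.npz",**{k:np.array(d[k]) for k in ["fx","fy","cx","cy","R","t"]})
```

```text
20.35 [ 0.51297109 -0.08993717  0.05632224] [-1.8149542  -0.34700052 -0.37067966] [-0.17289305  0.12077996  0.00512272] 1.8612145896746157
```

View pics/w16.png

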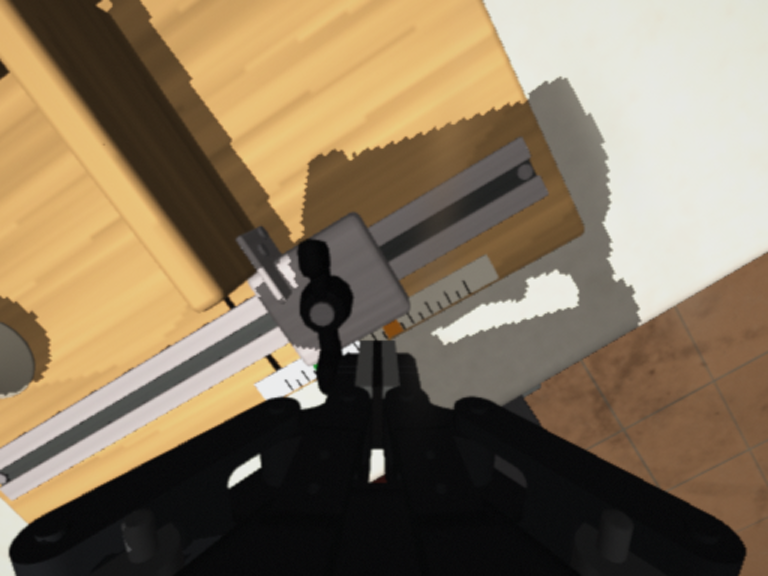

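Run:
```python
from h import *
d=np.load("w16.npz")
f=lambda u,v,z:onz(d,v/1.5-.3,u/1.5-.3,z)
a=f(313,237,.07);b=f(330,394,.07);print(a,b,(a+b)/2,np.linalg.norm(a-b),np.degrees(np.arctan2(*(b-a)[[1,0]]))%360)
```

```text
[ 0.56758407 -0.10188883  0.07      ] [ 0.51897069 -0.07221201  0.07      ] [ 0.54327738 -0.08705042  0.07      ] 0.05695590166843712 148.59735006033142
```

Request:
move_arm --pt "-0.02 0.17 0 -3" --pt "-0.01 0.17 0 -3"

```text
clock: 20.6
eef_pos: [0.5128, -0.0866, 0.0562]
ee_rot: [-0.78, 1.712, -1.714]
ft_force: [-0.5, -0.8, 0.2]
grip_width: -0.0001
```

Request:
move_arm --pt "0.01 0.17 0 -3"

```text
clock: 20.7
eef_pos: [0.5128, -0.0849, 0.0562]
ee_rot: [-0.742, 1.747, -1.749]
ft_force: [-1.5, -3.6, 0.3]
grip_width: 0.0001
```

Request:
move_arm --pt "0.01 0.17 0 -3"

```text
clock: 20.8
eef_pos: [0.5125, -0.0838, 0.0561]
ee_rot: [-0.704, 1.781, -1.784]
ft_force: [-4.3, -7.4, 1.0]
grip_width: 0.0002
```

Run:
```python
from h import *
s=r.sense();print(s["clock"],s["eef_pos"],s["ft_force"],s["ft_torque"],s["joint_positions"][5])
d=shot("wrist","w17.png",scale=1.5)
np.savez("w17.npz",**{k:np.array(d[k]) for k in ["fx","fy","cx","cy","R","t"]})
```

```text
20.8 [ 0.51252702 -0.08380071  0.05614271] [-4.30226126 -7.38877835  0.99134617] [-1.1954895   0.61779684  0.01868056] 2.0825777943647044
```

View pics/w17.png

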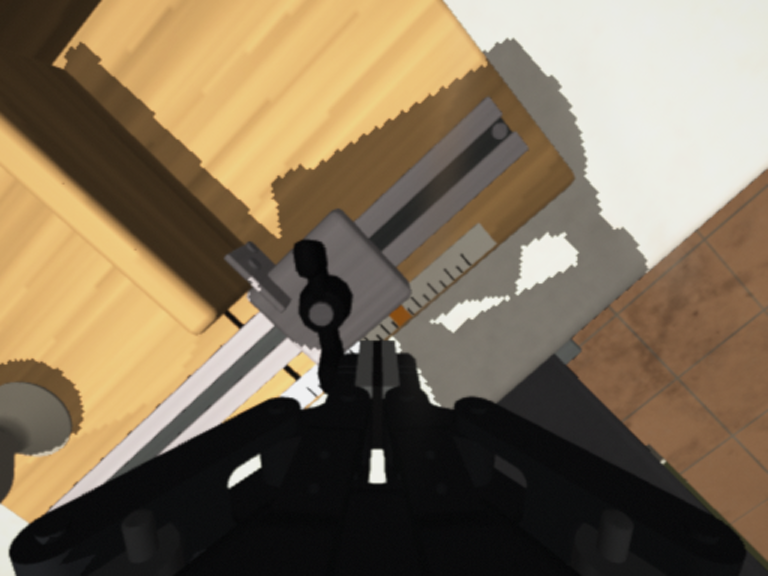

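Request:
move_arm --pt "-0.1 -0.5 0 0" --pt "-0.2 -0.8 0 0" --pt "-0.3 -0.5 2 0" --pt "-0.5 0 3 0" --pt "-0.5 0 3 0" --pt "-0.5 0 2 0" --pt "0 0 0 0" --pt "0 0 0 0"

```text
clock: 21.65
eef_pos: [0.4916, -0.1014, 0.1556]
ee_rot: [-0.701, 1.782, -1.783]
ft_force: [-0.3, 0.0, -0.5]
grip_width: -0.0002
```

Run:
```python
from h import *
s=r.sense();print(s["clock"],s["eef_pos"],s["ft_force"])
d=shot("wrist","w18.png",scale=1.5)
f=lambda u,v,z:onz(d,v/1.5-.3,u/1.5-.3,z)
np.savez("w18.npz",**{k:np.array(d[k]) for k in ["fx","fy","cx","cy","R","t"]})
d=shot("side","side18.png",scale=1.5)
```

```text
21.65 [ 0.49164959 -0.10138709  0.15558483] [-0.28491603  0.00324834 -0.4966544 ]
```

View pics/w18.png

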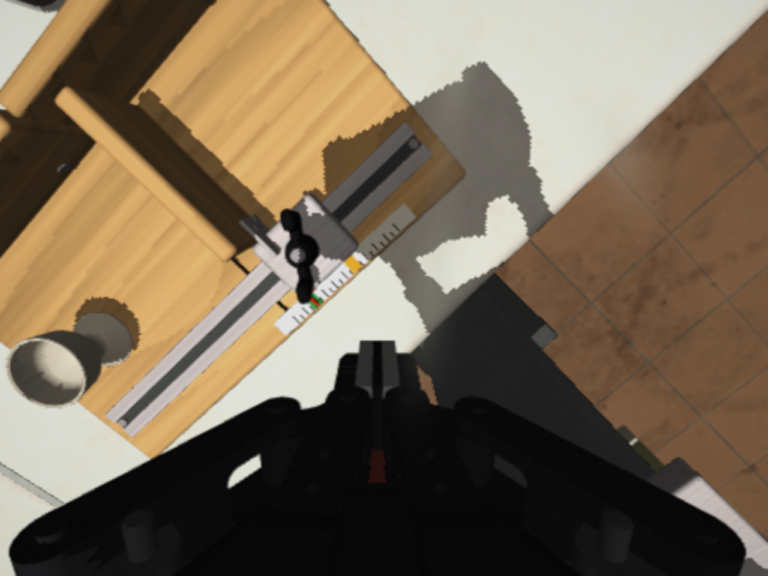

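View pics/side18.png

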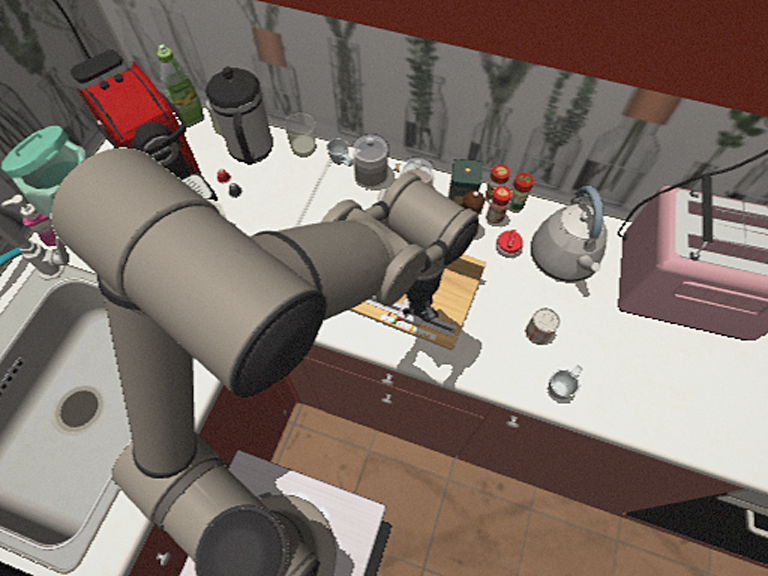

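Run:
```python
from h import *
d=np.load("w18.npz")
f=lambda u,v,z:onz(d,v/1.5-.3,u/1.5-.3,z)
a=f(289,208,.07);b=f(305,302,.07);print(a,b,(a+b)/2,np.linalg.norm(a-b),np.degrees(np.arctan2(*(b-a)[[1,0]]))%360)
im=cv2.imread("pics/w18.png")[190:340,250:420]; cv2.imwrite("pics/w18z.png",cv2.resize(im,None,fx=4,fy=4,interpolation=cv2.INTER_CUBIC))
```

```text
[ 0.56389846 -0.10510745  0.07      ] [ 0.52180559 -0.06893898  0.07      ] [ 0.54285202 -0.08702321  0.07      ] 0.05549745348520045 139.32905006729092
```

View pics/w18z.png

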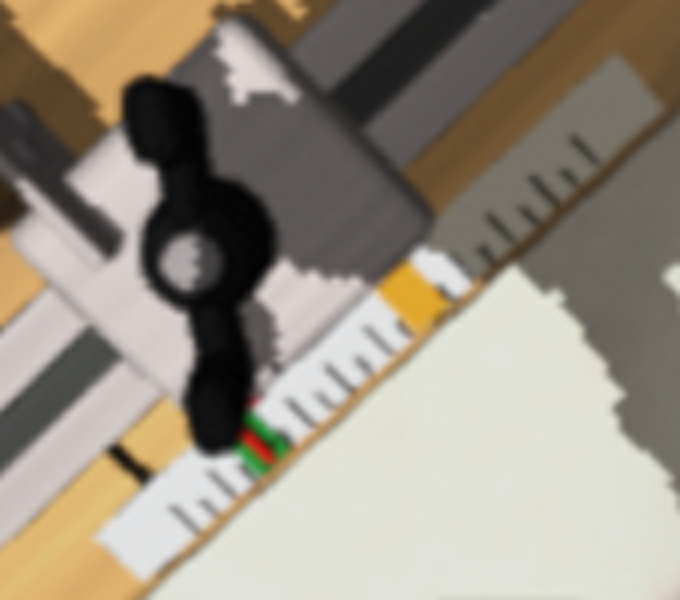

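```bash
python3 -c "
from plant import r
print(r.sense()['joint_vel'].max(), r.sign_off())"
```

```text
the job is handed in; nothing more can be done
0.008257884979071138 None
```

The guide is set to sandwich slices: the pointer stands in the green band and the thumbscrew is tight again. I handed the job in at about 22 s of the 61 s allowed; the sign-off gave no verdict.

**What I did:** With the fingers shut I stroked the wings anticlockwise by about 210° (3.7 rad). I then pushed the plate from its right face, about 54 mm along the track. After that I stroked the wings clockwise in two strokes until the force rose to about 8.5 N at the hard stop, and lifted clear.

**Last checks:**
- **Pointer:** in the last wrist picture it stands near the middle of the green band. In earlier slanted views it looked up to 2 mm to the right of the middle, which I put down to the viewing angle.
- **Thumbscrew:** I measured the wings at 139° at the end, against 146° at the start. The 7° difference is on the tight side and close to my measuring error.
- **Forces:** the highest reading, taken at the end of each move rather than throughout, was about 8.5 N, against the 40 N limit.
- **Other things:** I saw nothing displaced in the last pictures, but I did not measure their positions again, and the arm hid the glass and the spice jar in the side view.
- **Contact:** the arm was well clear, about 10 cm above its stroking height, with no force reading beyond noise.

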